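# Pin the flange into line

### The arm

A 6-joint arm with a two-finger parallel gripper is mounted at the origin on a cart in front of the work surface, level with it; the furniture and walls round the work are solid. World frame = base frame: x ahead of the robot, y to its left, z up, the work surface at z = 0. Lengths are in m, angles in degrees, forces in N, time in s.
With the tool pointing down it reaches from about 0.35 to 0.875 m from the base axis. Payload 4.2 kg.
Tool frame: the origin (TCP) lies midway between the tips of the shut fingers; the grasp point (between the pads) lies 19 mm behind it; x points along the fingers, y is the direction in which the jaws open and shut, and the axes are right-handed (so a half turn about x gives the same grasp; the last joint's range is limited). The gripper opens to 87 mm and grips with 3 to 60 N. Pads are 19 mm wide; open, the fingers measure 117 mm over their backs; the gripper's body (75 mm by 190 mm) begins 51 mm behind the grasp point.
Start: joints at [80.936, 22.042, 0.453, 0, -68.411, -14.817], TCP at [0.253, 0.571, 0.223] pointing down, gripper open.
Joint ranges: [-179.83, 179.83], [-69.29, 118.12], [-61.27, 80.66], [-181.25, 117.63], [-171.15, -9.14], [-177.46, 177.46]. Speed limits (degrees/s): [159.86, 159.86, 180, 180, 180, 180].

### API

Orientations are given as [roll, pitch, yaw] about the fixed x, y, z axes, in that order (R = Rz(yaw) Ry(pitch) Rx(roll)).
In Python, from station import manip, planner, readout, viewer, ticket gives the robot as it stands. Calls block until the motion is done:
- manip.reach(position, orientation): joint-space move of the TCP to a pose.
- manip.servo_line(position, vel=0.15, frame=None, guard=None): straight line of the TCP; frame=None keeps the orientation; vel is the mean speed in m/s. With guard (N) it stops when the force on the tool has changed by that much, and returns True; else False.
- manip.movej(angles): joint-space move.
- manip.command_gripper(opening): opening from 0.0 (shut) to 1.0 (fully open); the grip force is fixed at half the most; returns when the fingers have stopped.
- manip.dwell(seconds).
- planner.inverse_kinematics(position, orientation): joint angles nearest the present ones, or None.
- readout.get_obs(): the state.
- viewer.read_camera(name): name is "side" or "top" or "wrist"; returns (picture, depth): 400x640x3 uint8, red, green, blue; 400x640 float32, m along the optical axis (not along the pixel's ray), 0 where there is no reading.
- viewer.get_calibration(name): a dict with "K" (3x3 intrinsics, pixels), "position" and "attitude" of the camera in the world. Camera axes: x right, y down, z forward; pixel columns grow to the right and rows downward; lengths in m; the calibration is good to about 2 mm. A picture is of the moment at which its call begins: read the wrist's pose just before it. get_calibration takes no time and is no camera call; for the wrist camera it gives the pose at the moment of the call.
A pose or a line that the arm cannot do raises manip.IKError and nothing moves.
- ticket.close_job(): hands the job in, once; it reports no verdict.
The state is a dict: "time": time; "joint_pos": joint angles; "joint_vel": joint speeds; "effort": joint torques, N m; "tcp_pos": TCP position; "tcp_rot": TCP orientation; "ft_force": force on the tool from outside, world axes, zero at the start; "moment": the same for the moment, N m; "grip_width": opening from 0.0 (shut) to 1.0 (fully open).
Only numpy, scipy, OpenCV 4.12 (cv2) and the standard library are available. Lean on these libraries where they do the work, as an engineer would, in place of code of your own. Each camera call takes 0.05 s, during which the arm holds its last target.

### The job

The blue flange plate has swung aside on its bench fixture, so its big hole no longer lines up with the hole in the aluminium base beneath. Take the tapered alignment pin with the orange knob from the grey stand and drive it down through both holes until its collar sits flush on the blue plate, so that the holes are pulled into line, then let go and leave it there. Leave the blunt pin with the black knob in the stand.

Things in the scene. Friction and masses are not known exactly. Their poses are not given: they have to be found in the camera images.
- taper_pin: Steel tapered pin, round orange knob, 0.2 kg, upright in either hole of the fixed grey stand (62x156x72, holes 90 apart), collar resting on top at z 72 mm. Origin: centre of collar's underside; z up along pin. Above: collar diameter 50, 0 to 6 mm; knob diameter 28, 6 to 46 mm, grip it from above at any yaw. Below: shank diameter 36 down to -26 mm, then taper to a flat tip, diameter 8, at -62 mm.
- straight_pin: The other pin in the stand, not wanted: same collar and knob, but the knob is black and the shank is a blunt cylinder, diameter 36, 56 mm long, which cannot enter holes out of line. Origin and axes as for the tapered pin.
- plate_hole (a point): Centre of the blue plate's through hole at its top face, 75 mm above the worktop. Hole diameter 40; plate 10 thick, 68 square round the hole, lying on the base. It turns flat on a stiff pivot screw (head 4 mm high) 80 mm away, towards -y of this point; about 2.5 N sideways at the hole moves it and it stays where left. At first 8 to 12 mm out of line with the base hole.
- base_hole (a point): Centre of the through hole in the aluminium base under the plate, at the deck's top face, 64 mm above the worktop; z up, y away from the pivot. Hole diameter 40, deck 14 thick, empty below. Base bolted down. With the pin home in both holes its origin is 75 mm above the worktop, its tip 13 mm; 2 mm play all round the shank. Beware: an instrument's tall housing fills x > 0.51 m where y < -0.14 m.
Things that resemble listed ones, but are neither listed nor needed, are in the scene too. Leave any purple or yellow look-alike of the taper_pin alone.

How it is judged (in metres and radians):
On the way:
1. the tapered pin is lifted clear out of the stand (height (world z) of taper_pin above 0.12 m), for 0.1 s.
At the end, for the whole second after the job is handed in: The tapered pin stands through both holes, released and at rest, upright to 10 degrees, its collar within 6 mm of the blue plate's top, its axis within 6 mm of the base hole's centre, and the two hole centres within 6 mm of each other (z of taper_pin in the frame of plate_hole between -0.006 and 0.006 m and horizontal distance between each of taper_pin, plate_hole and base_hole below 0.006 m and angle between taper_pin's own z axis and vertical below 0.17 rad and linear speed of taper_pin below 0.02 m/s); the robot touches nothing.
It fails at once if the black-knobbed pin is moved more than 40 mm from where it stood (distance of straight_pin from where it was at the start of the episode above 0.04 m).
It also fails if it takes over 48 s, if anything falls off the work surface, if the arm or the gripper's body presses on something with over 40 N, if the wrist force passes 120 N, or if a joint passes its speed limit or range.

## Working session

There is one attempt and no reset: what is moved stays moved. The work goes in short steps, each a Python script; the robot and the scene stay as the last script left them, time stands still between calls to the robot, and variables do not carry over. Pictures are saved under pics/ and viewed, and the job is handed in when it is done.

```bash
ls; mkdir -p pics
python3 - <<'E'
from station import manip, planner, readout, viewer, ticket
import cv2,numpy as np
for n in("top","side"):
    p,d=viewer.read_camera(n); np.savez('%s0.npz'%n,p=p,d=d)
    cv2.imwrite('pics/%s0.png'%n,p[:,:,::-1]); c=viewer.get_calibration(n);print(n,c)
o=readout.get_obs();print(o)
E
```

```text
pics
top {'K': array([[376.13689138,   0.        , 320.47770176],
       [  0.        , 376.13689138, 203.71401689],
       [  0.        ,   0.        ,   1.        ]]), 'position': array([0.39773715, 0.21648932, 0.9452658 ]), 'attitude': array([-1.74145176e+02,  1.38523680e-01, -8.87032845e+01])}
side {'K': array([[508.8858771 ,   0.        , 317.9889441 ],
       [  0.        , 508.8858771 , 199.13990388],
       [  0.        ,   0.        ,   1.        ]]), 'position': array([ 0.30235066, -0.54469122,  0.70684933]), 'attitude': array([-127.3385358 ,   -0.31537194,  -15.20334069])}
{'time': 0.1, 'joint_pos': array([ 8.09341409e+01,  2.20873489e+01,  3.87119979e-01, -2.19163412e-02,
       -6.84104360e+01, -1.48180951e+01]), 'joint_vel': array([ 0.06163183, -0.10204313,  0.235844  , -0.02252302,  0.10237836,
        0.04980981]), 'effort': array([ 5.81308504e-04, -3.91689134e+01,  1.87936860e+01,  4.23188969e+00,
        1.34601831e-02, -7.10480344e-05]), 'tcp_pos': array([0.25282194, 0.57100246, 0.22156399]), 'tcp_rot': array([  94.39201351,   89.88747571, -109.50002461]), 'ft_force': array([-0.38279522, -0.4504257 ,  0.50844547]), 'moment': array([ 0.00177397, -0.02433111,  0.00498138]), 'grip_width': 1.0000915751596262}
```

View pics/top0.png

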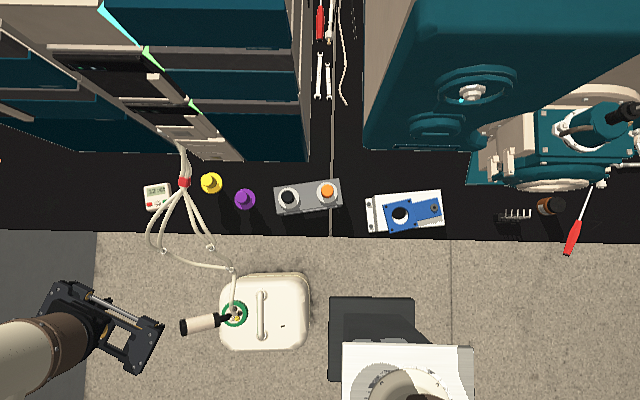

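View pics/side0.png

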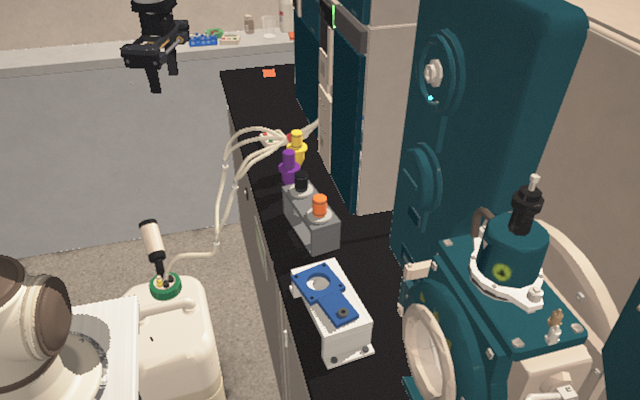

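Candidates for the wanted pin in the top view: orange knob in the stand (327,191), black knob in the stand (288,197, blunt), and two look-alikes standing outside it, purple (245,199) and yellow (211,182). By the description it is the orange one in the stand; I'll check it in a close crop and measure.

```bash
cat > h.py <<'E'
import numpy as np,cv2
from scipy.spatial.transform import Rotation as R
from station import manip, planner, readout, viewer, ticket
def ray(c,px):
    px=np.atleast_2d(px).astype(float)
    d=np.c_[px,np.ones(len(px))]@np.linalg.inv(c['K']).T
    return d@R.from_euler('xyz',c['attitude'],degrees=True).as_matrix().T
def plane(c,px,z):
    d=ray(c,px);t=(z-c['position'][2])/d[:,2]
    return c['position']+d*t[:,None]
def point(c,px,dep): # depth along axis
    return c['position']+ray(c,px)*np.atleast_1d(dep)[:,None]
def proj(c,P):
    M=R.from_euler('xyz',c['attitude'],degrees=True).as_matrix()
    q=(np.atleast_2d(P)-c['position'])@M@c['K'].T
    return q[:,:2]/q[:,2:]
def comps(p,lo,hi,amin=30):
    h=cv2.cvtColor(p,cv2.COLOR_RGB2HSV);m=cv2.inRange(h,lo,hi)
    n,l,s,ce=cv2.connectedComponentsWithStats(m)
    return m,[(s[i],ce[i]) for i in range(1,n) if s[i][4]>=amin],l
E
python3 - <<'E'
from h import *
for n in("top","side"):
    z=np.load(n+'0.npz');p,d=z['p'],z['d'];c=viewer.get_calibration(n)
    for nm,lo,hi in(("orange",(5,170,120),(16,255,255)),("blue",(105,120,60),(118,255,255))):
        m,cs,_=comps(p,lo,hi,40)
        for s,ce in cs:
            u,v=ce.astype(int);print(n,nm,s,ce.round(1),point(c,ce,d[v,u]).round(4),plane(c,ce,.118 if nm=="orange" else .075).round(4)[0])
z=np.load('top0.npz');p,d=z['p'],z['d'];c=viewer.get_calibration('top')
cr=p[160:250,180:460];cv2.imwrite('pics/topc.png',cv2.resize(cr,None,fx=2.8,fy=2.8,interpolation=2)[:,:,::-1])
for px in [(288,197),(327,191),(211,182),(245,199),(400,213),(373,190),(375,230),(440,190),(305,180),(480,100),(400,150),(365,120),(240,150),(150,60)]:
    print(px,d[px[1],px[0]],point(c,px,d[px[1],px[0]]).round(3))
z=np.load('side0.npz');p=z['p']
cr=p[120:370,250:400];cv2.imwrite('pics/sidec.png',cv2.resize(cr,None,fx=2.4,fy=2.4,interpolation=2)[:,:,::-1])
E
```

```text
top orange [321 185  12  13 106] [327.2 190.9] [[0.5109 0.2062 0.1218]] [0.5114 0.2062 0.118 ]
top blue [ 382  198   60   36 1032] [410.1 213.1] [[0.4694 0.0129 0.0772]] [0.4696 0.0124 0.075 ]
side orange [313 203  13  12 123] [319.1 208.6] [[0.5082 0.1919 0.1006]] [0.5023 0.1707 0.118 ]
side blue [189  35  28  11 174] [203.5  40.8] [[0.3782 1.2439 0.0673]] [0.3773 1.2225 0.075 ]
side blue [ 291  263   68   65 1653] [325.8 293.7] [[0.4683 0.0039 0.0736]] [0.468  0.0027 0.075 ]
(288, 197) 0.8288211 [[0.495 0.292 0.122]]
(327, 191) 0.0 [[0.398 0.216 0.945]]
(211, 182) 0.84815174 [[0.527 0.468 0.107]]
(245, 199) 0.84158534 [[0.49 0.39 0.11]]
(400, 213) 0.94853073 [[ 0.476  0.02  -0.001]]
(373, 190) 0.9519924 [[0.532 0.089 0.001]]
(375, 230) 0.9277857 [[0.431 0.085 0.015]]
(440, 190) 0.88830674 [[ 0.527 -0.061  0.064]]
(305, 180) 0.95576894 [[0.554 0.262 0.001]]
(480, 100) 0.55335194 [[ 0.611 -0.012  0.41 ]]
(400, 150) 0.9614676 [[0.637 0.021 0.002]]
(365, 120) 0.8916382 [[0.688 0.12  0.078]]
(240, 150) 0.83143795 [[0.597 0.401 0.131]]
(150, 60) 0.42543992 [[0.598 0.415 0.539]]
```

```bash
python3 -c "
import cv2,numpy as np
a=cv2.imread('pics/topc.png');b=cv2.imread('pics/sidec.png');h=600
c=np.zeros((600,800,3),np.uint8);c[:a.shape[0],:a.shape[1]]=a
b=cv2.resize(b[:,:],(200,333));c[260:593,:200]=b;cv2.imwrite('pics/both.png',c)"
```

```text
(no output)
```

View pics/topc.png

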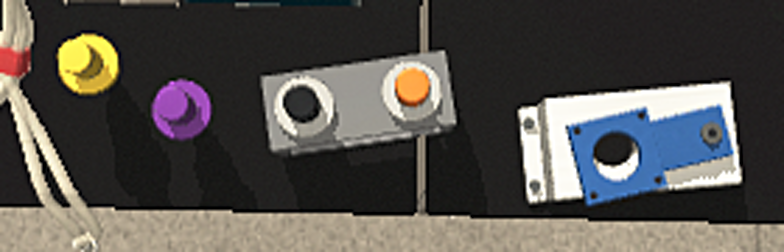

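View pics/sidec.png

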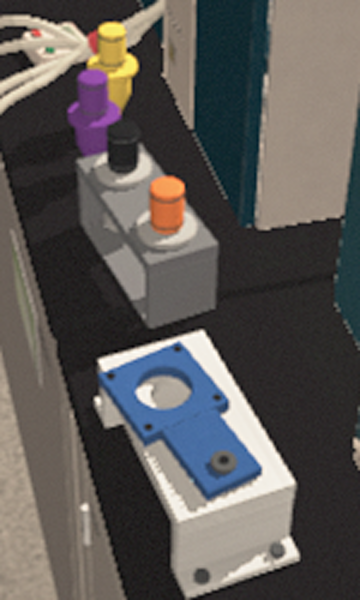

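Run:
```python
from h import *
for n in("top","side"):
    z=np.load(n+'0.npz');d=z['d'];c=viewer.get_calibration(n)
    v,u=np.nonzero(d>0.1);P=point(c,np.c_[u,v],d[v,u])
    for y0 in np.arange(-.3,.6,.05):
        for zl,zh in((.14,.3),(.3,.6)):
            s=(P[:,1]>=y0)&(P[:,1]<y0+.05)&(P[:,2]>zl)&(P[:,2]<zh)&(P[:,0]>.4)
            if s.sum()>3: print(n,'y%.2f z>%.2f'%(y0,zl),'minx %.3f'%np.percentile(P[s,0],1),s.sum())
for yaw in(0,45,90,-45,-90,180):
    # tool x down, jaw dir at yaw
    y=np.array([np.cos(np.radians(yaw)),np.sin(np.radians(yaw)),0]);x=np.array([0,0,-1.]);M=np.c_[x,y,np.cross(x,y)]
    e=R.from_matrix(M).as_euler('xyz',degrees=True)
    print(yaw,e,planner.inverse_kinematics([.36,.1,.33],list(e)), planner.inverse_kinematics([.51,.206,.09],list(e)))
```

```text
top y-0.30 z>0.14 minx 0.515 780
top y-0.30 z>0.30 minx 0.556 1253
top y-0.25 z>0.14 minx 0.515 909
top y-0.25 z>0.30 minx 0.556 3598
top y-0.20 z>0.14 minx 0.515 1545
top y-0.20 z>0.30 minx 0.556 2318
top y-0.15 z>0.14 minx 0.531 2159
top y-0.15 z>0.30 minx 0.623 3159
top y-0.10 z>0.14 minx 0.623 466
top y-0.10 z>0.30 minx 0.623 4744
top y-0.05 z>0.14 minx 0.597 252
top y-0.05 z>0.30 minx 0.604 4527
top y-0.00 z>0.14 minx 0.597 385
top y-0.00 z>0.30 minx 0.601 5328
top y0.05 z>0.14 minx 0.601 706
top y0.05 z>0.30 minx 0.607 4903
top y0.10 z>0.14 minx 0.624 1652
top y0.10 z>0.30 minx 0.624 4469
top y0.20 z>0.14 minx 0.839 7
top y0.25 z>0.14 minx 0.596 1111
top y0.25 z>0.30 minx 0.593 4995
top y0.30 z>0.14 minx 0.596 558
top y0.30 z>0.30 minx 0.596 3782
top y0.35 z>0.14 minx 0.596 567
top y0.35 z>0.30 minx 0.596 3798
top y0.40 z>0.14 minx 0.592 568
top y0.40 z>0.30 minx 0.589 3812
top y0.45 z>0.14 minx 0.594 588
top y0.45 z>0.30 minx 0.594 3715
top y0.50 z>0.14 minx 0.595 195
top y0.50 z>0.30 minx 0.594 1406
top y0.55 z>0.14 minx 0.610 778
top y0.55 z>0.30 minx 0.608 3367
side y-0.30 
[... 1784 characters left out ...]
+00 -1.91742041e+01  2.54444375e-14
 -7.85194989e+01  9.41545280e+01] [ 3.88844242e+01  2.25106111e+01 -2.01801025e+01  2.54444375e-14
 -4.73092864e+01  9.61155758e+01]
-90 [180.  90.   0.] [ 4.08454720e+01 -7.69370305e+00 -1.91742041e+01  2.54444375e-14
 -7.85194989e+01  4.91545280e+01] [ 3.88844242e+01  2.25106111e+01 -2.01801025e+01  2.54444375e-14
 -4.73092864e+01  5.11155758e+01]
180 [-90.  90.   0.] [ 40.84547205  -7.69370305 -19.17420413   0.         -78.51949892
 -40.84547205] [ 38.88442415  22.51061113 -20.18010251   0.         -47.30928637
 -38.88442415]<sys>:0: UserWarning: Gimbal lock detected. Setting third angle to zero since it is not possible to uniquely determine all angles.
```

The crop confirms the choice: orange knob in the grey stand, its collar resting on top; black beside it; purple and yellow stand free. Furniture front is at x≈0.595, so I'll grip with the jaws along y. First, look at the fixture with the wrist camera.

```bash
cat >> h.py <<'E'
def ori(yaw): return [90.-yaw if 90-yaw<=180 else 90-yaw-360,90.,0.]
def snap(n,f):
    c=viewer.get_calibration(n);p,d=viewer.read_camera(n);np.savez(f+'.npz',p=p,d=d,**{k:c[k] for k in c})
    cv2.imwrite('pics/'+f+'.png',p[:,:,::-1]);return c,p,d
E
python3 - <<'E'
from h import *
manip.reach([.36,.36,.34],ori(-90))
manip.reach([.45,.10,.33],ori(-90))
c,p,d=snap('wrist','w1')
print(readout.get_obs()['tcp_pos'],readout.get_obs()['time'],c['position'],c['attitude'],c['K'][0,0])
print(proj(c,[[.472,.025,.075],[.51,.206,.118]]))
E
```

```text
[0.45011869 0.10118736 0.32979752] 2.25 [0.52961622 0.10222611 0.49088493] [ 1.63092951e+02  2.07416570e-02 -8.99742358e+01] 313.99031792519037
[[378.07582009 147.46287221]
 [229.723641   119.55163939]]
```

View pics/w1.png

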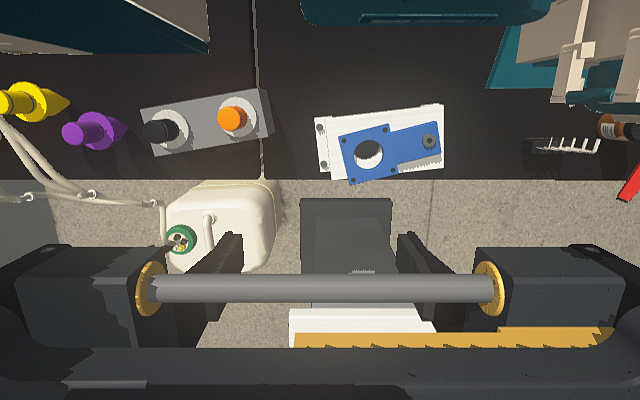

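Run:
```python
from h import *
manip.reach([.39,.03,.20],ori(-90))
c,p,d=snap('wrist','w2')
print(readout.get_obs()['time'],c['position'],c['attitude'])
q=proj(c,[[.472,.025,.075]])[0].astype(int);print(q)
x0,y0=max(q[0]-100,0),max(q[1]-75,0)
cv2.imwrite('pics/w2c.png',cv2.resize(p[y0:y0+150,x0:x0+200],None,fx=4,fy=4,interpolation=0)[:,:,::-1]);print(x0,y0)
```

```text
2.9833 [0.47066538 0.03239667 0.36282351] [ 1.63302519e+02  5.49341223e-02 -8.99326957e+01]
[328 101]
228 26
```

View pics/w2c.png

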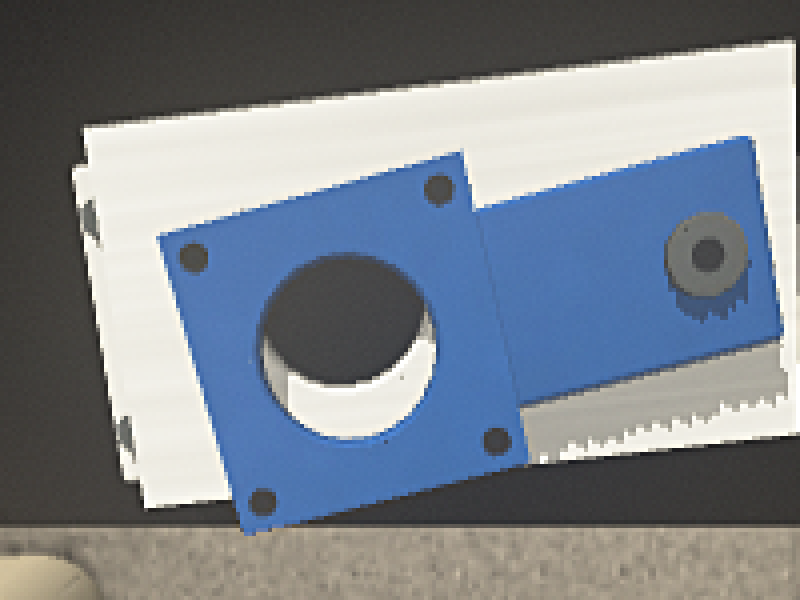

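The crop shows the plate hole at about (350,345) in the crop and, inside it, the base hole's dark lens with a clear lower rim arc at about (345,383). Fit circles of the known radius.

```bash
cat >> h.py <<'E'
from scipy.optimize import least_squares
def fit(P,r=None):
    m=P[:,:2].mean(0)
    if r: s=least_squares(lambda q:np.hypot(*(P[:,:2]-q[:2]).T)-r,m,loss='soft_l1',f_scale=3e-4);return s.x,r,np.abs(s.fun).mean()
    s=least_squares(lambda q:np.hypot(*(P[:,:2]-q[:2]).T)-q[2],[*m,.02],loss='soft_l1',f_scale=3e-4);return s.x[:2],s.x[2],np.abs(s.fun).mean()
def holes(c,p,guess,sub=4):
    h=cv2.cvtColor(p,cv2.COLOR_RGB2HSV)
    blue=cv2.inRange(h,(100,100,40),(125,255,255))
    cs,hi=cv2.findContours(blue,cv2.RETR_CCOMP,cv2.CHAIN_APPROX_NONE)
    q=proj(c,[guess])[0]
    inn=[k[:,0,:] for k,i in zip(cs,hi[0]) if i[3]>=0 and cv2.pointPolygonTest(k,tuple(map(float,q)),True)>-8 and len(k)>25]
    k=max(inn,key=len);P=plane(c,k,.075);pc,r,e=fit(P)
    print('plate',pc.round(4),'r',r.round(4),'err',e.round(5))
    g=cv2.cvtColor(p,cv2.COLOR_RGB2GRAY);m=np.zeros_like(g);cv2.drawContours(m,[k.reshape(-1,1,2)],-1,255,-1)
    dk=((g<130)&(m>0)).astype(np.uint8);n,l,s,_=cv2.connectedComponentsWithStats(dk);b=1+np.argmax(s[1:,4])
    k2=max(cv2.findContours((l==b).astype(np.uint8),cv2.RETR_EXTERNAL,cv2.CHAIN_APPROX_NONE)[0],key=len)[:,0,:]
    P2=plane(c,k2,.075);inside=np.hypot(*(P2[:,:2]-pc).T)<r-.0035
    B=plane(c,k2[inside],.064);bc,rb,eb=fit(B,.020);bf=fit(B)
    print('base',bc.round(4),'n',len(B),'err',eb.round(5),'free',bf[0].round(4),bf[1].round(4),'offset mm',((pc-bc)*1000).round(1),np.hypot(*(pc-bc))*1000)
    return pc,bc
E
python3 - <<'E'
from h import *
z=np.load('w2.npz');holes(z,z['p'],[.472,.025,.075])
z=np.load('w1.npz');holes(z,z['p'],[.472,.025,.075])
E
```

```text
plate [0.4626 0.0372] r 0.0202 err 0.00024h.py:27: RuntimeWarning: Mean of empty slice.
  m=P[:,:2].mean(0)
  ret = um.true_divide(
Traceback (most recent call last):
  File "h.py", line 42, in holes
    B=plane(c,k2[inside],.064);bc,rb,eb=fit(B,.020);bf=fit(B)
                                        ~~~^^^^^^^^
  File "h.py", line 28, in fit
    if r: s=least_squares(lambda q:np.hypot(*(P[:,:2]-q[:2]).T)-r,m,loss='soft_l1',f_scale=3e-4);return s.x,r,np.abs(s.fun).mean()
            ~~~~~~~~~~~~~^^^^^^^^^^^^^^^^^^^^^^^^^^^^^^^^^^^^^^^^^^^^^^^^^^^^^^^^^^^^^^^^^^^^^^^
ValueError: Initial guess is outside of provided bounds
```

```bash
sed -i "s/    dk=((g<130)/    m=cv2.erode(m,np.ones((5,5)));dk=((g<130)/" h.py
python3 - <<'E'
from h import *
z=np.load('w2.npz');holes(z,z['p'],[.463,.037,.075])
try: z=np.load('w1.npz');holes(z,z['p'],[.463,.037,.075])
except Exception as e:print(e)
for n in('top','side'):
  try:
    c=viewer.get_calibration(n);z=np.load(n+'0.npz');holes(c,z['p'],[.463,.037,.075])
  except Exception as e:print(n,e)
z=np.load('w1.npz');p=z['p']
m,cs,_=comps(p,(5,170,120),(16,255,255))
for s,ce in cs: print(s,ce,plane(z,ce,.112).round(4))
E
```

```text
plate [0.4626 0.0372] r 0.0202 err 0.00024
base [0.4747 0.0393] n 41 err 0.00022 free [0.4742 0.0392] 0.0196 offset mm [-12.1  -2.2] 12.279923047866243
plate [0.463  0.0381] r 0.02 err 0.00038
base [0.4767 0.0395] n 41 err 0.00445 free [0.4665 0.0379] 0.0119 offset mm [-13.7  -1.4] 13.752699623134783
plate [0.4632 0.0367] r 0.0204 err 0.00054
base [0.4783 0.0395] n 28 err 0.0054 free [0.4682 0.0358] 0.0118 offset mm [-15.1  -2.8] 15.396029064513163
plate [0.4612 0.0297] r 0.0186 err 0.00081
base [0.4705 0.0554] n 1 err 0.0 free [0.4659 0.0507] 0.0134 offset mm [ -9.4 -25.7] 27.383365695425905
[218 106  28  25 259] [234.82239382 120.34749035] [[0.5088 0.2018 0.112 ]]
```

Wrist fit agrees with the given sizes (radii 20.2 and 19.6 against 20 mm; offset 12.3 against 8–12): base hole ≈ (0.4745, 0.0392), plate hole ≈ (0.4626, 0.0372). The side view and the far views don't resolve the base arc, so I don't use them. Now the pin.

Run:
```python
from h import *
manip.reach([.43,.205,.23],ori(-90))
c,p,d=snap('wrist','w3')
m,cs,l=comps(p,(4,150,90),(18,255,255),100)
for s,ce in cs: print(s,ce,plane(c,ce,.118).round(4))
k=max(cv2.findContours(m,cv2.RETR_EXTERNAL,cv2.CHAIN_APPROX_NONE)[0],key=len)[:,0,:]
pc=fit(plane(c,k,.118));print('knob',pc, c['position'])
q=proj(c,[[.51,.204,.118]])[0].astype(int)
# collar: bright ring
g=cv2.cvtColor(p,cv2.COLOR_RGB2GRAY)
x0,y0=max(q[0]-100,0),max(q[1]-75,0)
im=p.copy()
cv2.imwrite('pics/w3c.png',cv2.resize(im[y0:y0+150,x0:x0+200],None,fx=4,fy=4,interpolation=0)[:,:,::-1]);print(x0,y0,readout.get_obs()['time'])
```

```text
[302  83  33  34 821] [318.19488429 100.20219245] [[0.5108 0.208  0.118 ]]
knob (array([0.51101807, 0.20816483]), np.float64(0.013002713234004813), np.float64(0.00045108813897290197)) [0.50945498 0.2068284  0.39129418]
223 26 3.7917
```

View pics/w3c.png

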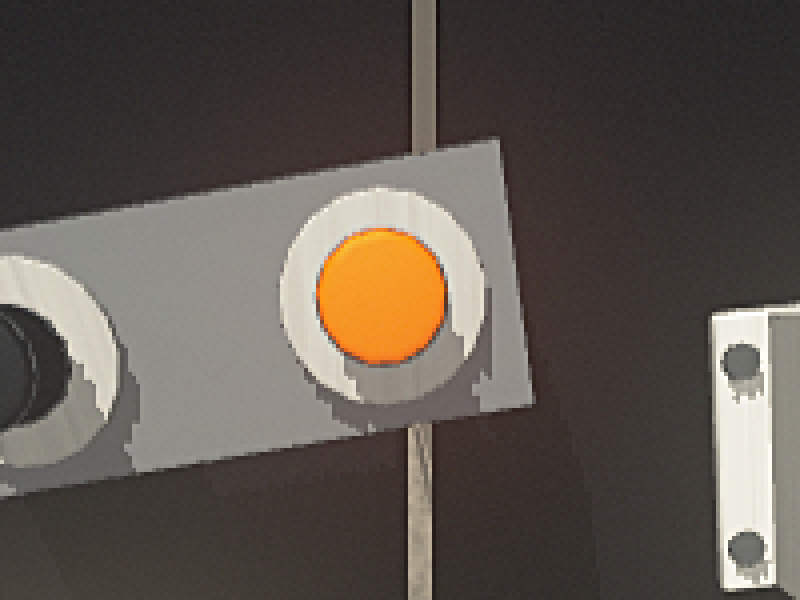

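The crop shows the orange knob on its collar at (382,297) in the crop; the fit gives (0.511, 0.208), in agreement with the top view (0.5114, 0.206). Grasp it with the jaws along y and the camera on the robot's side.

Run:
```python
from h import *
manip.reach([.46,.208,.24],ori(90))
manip.reach([.511,.208,.17],ori(90))
print(readout.get_obs()['tcp_pos'])
print(manip.servo_line([.511,.208,.085],vel=.06,guard=10))
print(readout.get_obs()['tcp_pos'],readout.get_obs()['ft_force'])
manip.command_gripper(0.0)
o=readout.get_obs();print(o['tcp_pos'],o['ft_force'],o['grip_width']*87)
print(manip.servo_line([.511,.208,.205],vel=.08))
o=readout.get_obs();print(o['tcp_pos'],o['ft_force'],o['grip_width']*87,o['time'])
snap('side','s1');snap('wrist','w4')
```

```text
[0.51105039 0.20761326 0.16927097]
False
[0.51125383 0.20818046 0.08540471] [ 0.71287255 -0.46576359  0.12563468]
[0.51094111 0.20790776 0.08496025] [-0.50207036 -0.59223369  0.02547471] 26.990220426877627
False
[0.51073236 0.20782363 0.20437404] [-0.22932788  0.40537374 -1.80270058] 27.302531833646345 11.0667
```

View pics/s1.png

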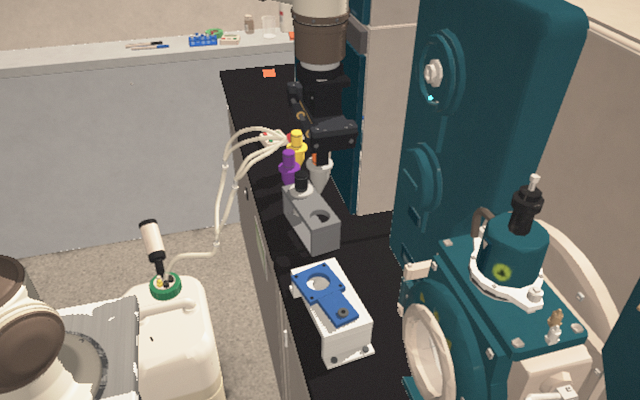

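View pics/w4.png

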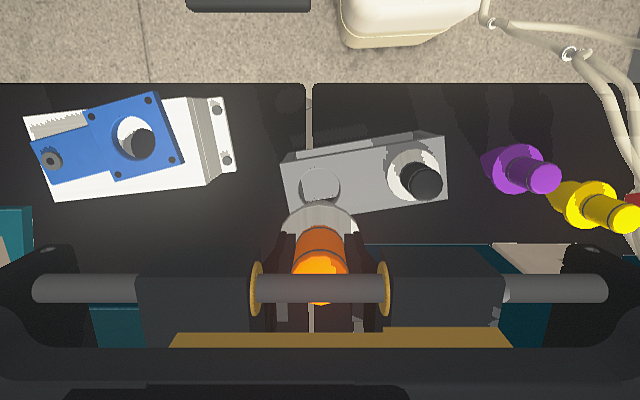

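Pin held: wrist force −1.8 N (0.2 kg), width 27 mm, stand hole empty at (320,215) in the side view. Carry it over the fixture, turning so the jaws lie along the plate's offset (x), and look before inserting.

Run:
```python
from h import *
manip.servo_line([.465,.18,.205],vel=.12)
manip.reach([.4745,.0392,.19],ori(180))
o=readout.get_obs();print(o['tcp_pos'],o['ft_force'],o['grip_width']*87,o['time'])
c,p,d=snap('wrist','w5');snap('side','s2')
q=proj(c,[[.4745,.0392,.064],[.4745,.0392,.115]]);print(q)
s=np.load('s2.npz')['p'][150:350,220:420];w=p[100:300,200:440]
im=np.zeros((400,800,3),np.uint8);im[:,:400]=cv2.resize(s,(400,400));im[:333,400:]=cv2.resize(w,(400,333))
cv2.imwrite('pics/c5.png',im[:,:,::-1])
```

```text
[0.47478464 0.0394224  0.18993717] [ 0.47367266 -0.41534185 -2.42177997] 27.344795257041557 13.3833
[[319.22790138 188.4909451 ]
 [319.23333385 205.43960843]]
```

View pics/c5.png

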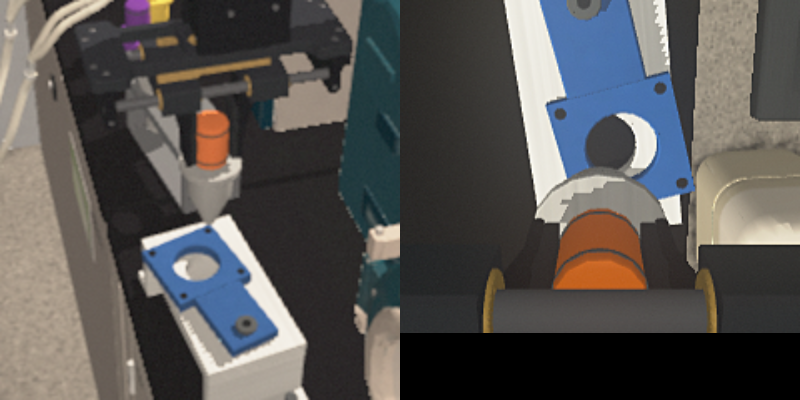

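View pics/w5.png

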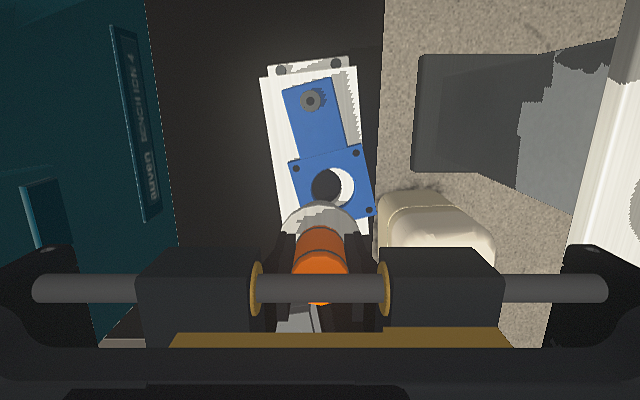

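Pin hangs upright over the base hole; wrist view w5 shows the dark lens at about (327,187) just ahead of the collar. Cross-check the base arc from this new heading.

Run:
```python
from h import *
z=np.load('w5.npz');p=z['p'];g=cv2.cvtColor(p,cv2.COLOR_RGB2GRAY)
# right edge of dark lens -> base rim
pts=[]
for r in range(174,202):
    row=g[r].astype(int)
    for u in range(325,356):
        if row[u]<110 and row[u+1]>=110 and p[r,u+2].min()>150: pts.append((u+.5+ .0,r));break
pts=np.array(pts);B=plane(z,pts,.064);print(len(pts),pts[::4].tolist(),fit(B,.02),fit(B))
```

```text
25 [[335.5, 174.0], [338.5, 178.0], [340.5, 182.0], [340.5, 186.0], [340.5, 190.0], [338.5, 194.0], [337.5, 199.0]] (array([0.43584512, 0.03520772]), 0.02, np.float64(0.0019942911284647285)) (array([0.47448989, 0.03833819]), np.float64(0.020435652188056), np.float64(0.00027505067412010283))
```

The free fit gives (0.4745, 0.0383), r 20.4 mm, within 1 mm of the first (the fixed-radius fit fell into the mirrored solution, so I ignore it). Insert.

Run:
```python
from h import *
x,y=.4745,.0389
for zt,v in((.15,.06),(.135,.025),(.12,.025),(.105,.025),(.096,.02)):
    g=manip.servo_line([x,y,zt],vel=v,guard=25);o=readout.get_obs()
    print(zt,g,o['tcp_pos'].round(4),o['ft_force'].round(1),o['moment'].round(2),round(o['grip_width']*87,1),o['time'])
    if g:break
snap('side','s3');cv2.imwrite('pics/c6.png',cv2.resize(np.load('s3.npz')['p'][150:350,220:420],(600,600))[:,:,::-1])
```

```text
0.15 False [0.4748 0.039  0.1502] [ 0.1  0.1 -1.1] [ 0.1  -0.08 -0.02] 27.0 14.3
0.135 False [0.4735 0.0385 0.1345] [-2.6  0.2 -0.7] [-0.23  0.82  0.08] 27.2 15.05
0.12 False [0.4742 0.0388 0.1196] [-2.2 -2.  -2. ] [-0.35  0.66 -0.01] 27.2 15.8
0.105 False [0.4745 0.039  0.1047] [-0.9 -2.  -2.7] [-0.44  0.14  0.01] 27.4 16.55
0.096 False [0.4745 0.039  0.0957] [-0.8 -1.7 -2.8] [-0.64  0.19  0.  ] 27.1 17.15
```

View pics/c6.png

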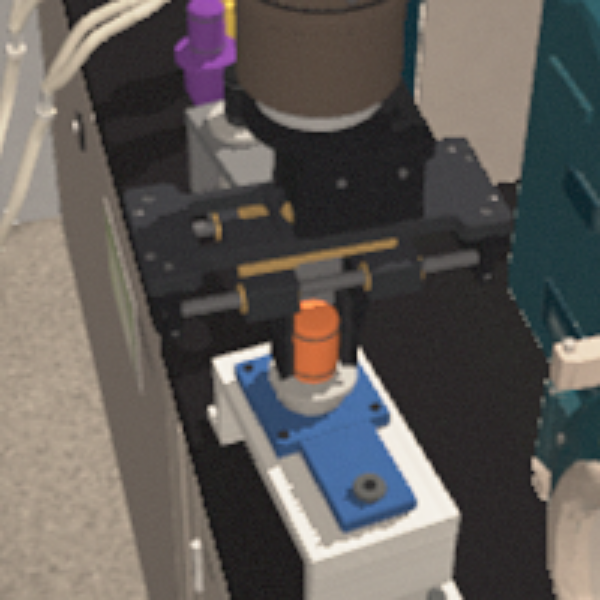

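The plate has swung into line and the collar is nearly on it (crop (315,390)). Seat it until contact.

Run:
```python
from h import *
g=manip.servo_line([.4745,.0389,.084],vel=.015,guard=10);o=readout.get_obs()
print(g,o['tcp_pos'].round(4),o['ft_force'].round(1),o['moment'].round(2),o['time'])
manip.command_gripper(1.0);manip.dwell(.2)
o=readout.get_obs();print(o['tcp_pos'].round(4),o['ft_force'].round(1),o['grip_width'],o['time'])
manip.servo_line([.4745,.0389,.20],vel=.1)
manip.reach([.40,.039,.24],ori(-90))
c,p,d=snap('wrist','w7');snap('side','s4')
m,cs,l=comps(p,(4,150,90),(18,255,255),100)
k=max(cv2.findContours(m,cv2.RETR_EXTERNAL,cv2.CHAIN_APPROX_NONE)[0],key=len)[:,0,:]
print('knob',fit(plane(c,k,.121)))
q=proj(c,[[.4745,.039,.08]])[0].astype(int);x0,y0=max(q[0]-100,0),max(q[1]-75,0)
im=np.zeros((600,800,3),np.uint8);im[:400,:400]=cv2.resize(np.load('s4.npz')['p'][200:340,250:390],(400,400),interpolation=2)
im[:300,400:]=cv2.resize(p[y0:y0+150,x0:x0+200],(400,300),interpolation=2)
cv2.imwrite('pics/c7.png',im[:,:,::-1]);print(x0,y0,readout.get_obs()['time'])
```

```text
True [0.4748 0.0386 0.0879] [-0.3 -0.6  4.6] [-0.07 -0.07  0.04] 17.7917
[0.4723 0.0374 0.0867] [-0.1 -0.2 -1.1] 1.000600690539374 19.175
knob (array([0.47433403, 0.04059129]), np.float64(0.012964913530575486), np.float64(0.00038623421665174705))
220 32 21.8917
```

View pics/c7.png

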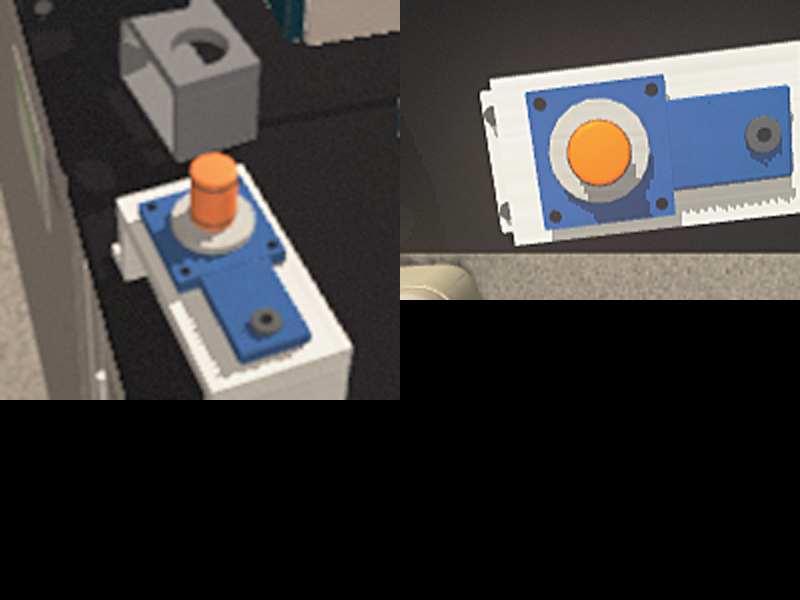

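Run:
```python
from h import *
z=np.load('w7.npz');p,d=z['p'],z['d']
for nm,lo,hi in(("orange",(4,150,90),(18,255,255)),("blue",(100,100,40),(125,255,255))):
    m,cs,l=comps(p,lo,hi,100);v,u=np.nonzero(cv2.erode(m,np.ones((5,5)))*(d>0));P=point(z,np.c_[u,v],d[v,u]);print(nm,np.median(P,0).round(4),len(P))
h=cv2.cvtColor(p,cv2.COLOR_RGB2HSV);b=cv2.inRange(h,(100,100,40),(125,255,255))
k=max([k for k,i in zip(*[(a,b[0]) for a,b in [cv2.findContours(b,cv2.RETR_CCOMP,cv2.CHAIN_APPROX_NONE)]][0]) if i[3]>=0],key=len)
print('collar outline',fit(plane(z,k[:,0,:],.080)))
# plate centre from the 4 dark screw dots (crop px)
px=np.array([(540,104),(651,90),(556,217),(662,203)],float);px=(px-[400,0])/2+[220,32]
print('plate centre',plane(z,px,.075).mean(0).round(4))
z2=np.load('w2.npz');px=np.array([(194,257),(439,190),(263,502),(497,441)],float)/4+[228,26]
print('check: before',plane(z2,px,.075).mean(0).round(4))
```

```text
orange [0.4752 0.0389 0.1199] 585
blue [ 0.4812 -0.0059  0.0741] 2841
collar outline (array([ 0.48185848, -0.0394337 ]), np.float64(0.00946595052548336), np.float64(0.000246806591186236))
plate centre [0.4721 0.0386 0.075 ]
check: before [0.4616 0.0366 0.075 ]
```

Knob top is 45.8 mm above the plate (46 when flush). Plate hole is about (0.473, 0.039), pin (0.475, 0.039–0.041) and base (0.4745, 0.039), all within about 2 mm. (The "collar outline" pick caught the pivot screw head, so I ignore it.) The gripper is clear; hand in.

Run:
```python
from h import *
print(readout.get_obs()['time'],readout.get_obs()['ft_force']);print(ticket.close_job())
```

```text
21.8917 [ 0.02354314 -0.08652643 -0.07429243]
the job is handed in; nothing more can be done
None
```

I took the orange-knobbed tapered pin from the stand and drove it down through both holes, which pulled the blue plate into line. I then let go, backed the gripper clear and handed the job in at 21.9 s. The black-knobbed pin was not touched, nor were the purple and yellow look-alikes.

**Last checks:**
- **Collar:** contact came with the pin's origin at about 74.9 mm (75 mm expected). By depth the knob top is 45.8 mm above the plate (46 mm when flush).
- **Alignment:** the pin, plate hole and base hole all lie within about 2 mm of each other horizontally; the limit is 6 mm. The base hole was measured before insertion, since the pin now hides it.
- **Upright and clear:** the pin looks upright in the side and wrist views, though I did not measure its angle. The wrist force was about zero at hand-in.

**Checks that failed or disagreed:**
- The far and side views could not resolve the base-hole arc.
- In the second wrist view the fixed-radius fit landed on a wrong solution, so I used the free fit, which was within 1 mm of the first.
- The last collar-outline fit picked up the pivot screw head and was ignored.
- The measured starting offset was 12.3 mm, slightly above the stated 8–12 mm.

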